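# Feel the stop key into the hidden notch of a T-slot rail

### The arm

A 6-joint arm with a two-finger parallel gripper is mounted at the origin on the work surface; the furniture and walls round the work are solid. World frame = base frame: x ahead of the robot, y to its left, z up, the work surface at z = 0. Lengths are in m, angles in rad, forces in N, time in s.
With the tool pointing down it reaches from about 0.375 to 0.975 m from the base axis. Payload 3.8 kg.
Tool frame: the origin (TCP) lies midway between the tips of the shut fingers; the grasp point (between the pads) lies 19 mm behind it (bot.grip_point_offset is the z of the grasp point in the tool frame, in m); z points along the fingers, y is the line along which they close (so a half turn about z gives the same grasp; the last joint's range is limited). The gripper opens to 85 mm and grips with 20 to 120 N. Pads are 22 mm wide; open, the fingers measure 114 mm over their backs; the gripper's body (76 mm by 85 mm) begins 54 mm behind the grasp point. The pads swing forward as they close: fully open they stand 13 mm farther back than shut.
Start: joints at [1.226, 0.264, 1.604, -0, 1.274, -0.037], TCP at [0.204, 0.643, 0.231] pointing down, gripper open.
Joint ranges: [-2.63, 2.63], [-0.94, 2.18], [0.31, 2.57], [-1.31, 4.45], [0, 2.66], [-2.55, 2.55]. Speed limits (rad/s): [2.57, 2.57, 3.14, 3.14, 3.14, 3.14].

### API

Orientations are given as a rotation vector (axis times angle).
In Python, from workcell import sensors, optics, order, bot gives the robot as it stands.
- The arm moves only by the tool play_rows, never from a script. Its argument "commands" is a list of rows, each a list of 6 numbers: the shift along the tool's x, y, z in cm, then the turn, a rotation vector about the tool's x, y, z in rad. In form: [[dx, dy, dz, wx, wy, wz], ...]. A call has 1 to 5 rows; each row shifts and turns the commanded pose from where the row before left it, along the tool's axes as they then stand; what a row does not reach is not made up. A row lasts 1/12 s, in which the tool goes at most 41.7 mm and 7.16 degrees, less where a joint would pass 70% of its speed; a pose out of reach is approached as far as the arm can. A call with a gripper value outside its range is refused whole. "grip" is the closure, from 0 (fully open) to 1 (shut), set as the call begins (left out, the last holds). The fingers move at their own pace and stop on an object; "force" is the grip in N (left out, the last holds). Time passes only in rows, so rows that do not move let the fingers close. It gives the time, the measured TCP pose, the force, the opening and the grip force at its end, in the units of the state.
- sensors.read_state(): the state, without advancing time (a new reading comes with each control period).
- optics.read_camera(name): name is "side" or "top" or "wrist"; returns the picture (400x640x3 uint8, red, green, blue); there is no depth.
- optics.camera_info(name): a dict with "mtx" (3x3 intrinsics, pixels), "R" (3x3) and "t" (3): a world point X has camera coordinates R X + t. Camera axes: x right, y down, z forward; pixel columns grow to the right and rows downward; lengths in m; the calibration is good to about 2 mm. A picture is of the moment at which its call begins: read the wrist's pose just before it. camera_info takes no time and is no camera call; for the wrist camera it gives the pose at the moment of the call.
- order.finish_job(): hands the job in; it is judged then, once.
The state is a dict: "time": time; "q": joint angles; "joint_vel": joint speeds; "joint_torque": joint torques, N m; "tool_pos": TCP position; "tcp_rot": TCP orientation; "wrist_force": force on the tool from outside, world axes, zero at the start; "torque": the same for the moment, N m; "width": opening from 0.0 (shut) to 1.0 (fully open); "grip_force": force on a finger pad.
Only numpy, scipy, OpenCV 4.12 (cv2) and the standard library are available. Lean on these libraries where they do the work, as an engineer would, in place of code of your own. Each camera call takes 0.05 s, during which the arm holds its last target. There are 200 camera calls.

### The job

Set the length stop on the T-slot rail: take the loose stop key by its wooden handle, lower its foot through the rail's loading window, and drag it lightly along the slot until its teeth drop into the notch hidden under the lips; stop there, let it go down fully home and leave it standing upright and released. Press gently all the while, about as hard as you would write with a pen, and leave the tin, lighter, cutters and file block where they are.

Things in the scene. Friction and masses are not known exactly. Their poses are not given: they have to be found in the camera images.
- rail: Dark steel T-slot rail fixed to the bench, 280 mm long, 72 wide, 40 high; four small clamping feet reach 59 mm either side of its middle line and are 11 mm high. Origin at the centre of its underside; y axis along it, x across it, z up. It does not move and has a loading window near its -y end.
- rail_slot (a point): Middle of the rail's length, on its top (40 mm above the bench), in the middle of the slot; axes as the rail's. The slot is 12 mm wide and open from rail y = -81 mm (the window) to +120 mm, between lips 18 mm thick. Under them the cavity is 56 mm wide.
- rail_floor (a point): Middle of the cavity's flat running floor, 9 mm above the bench; axes as the rail's. Somewhere from y = -35 to +40 mm (its centre) it has the one notch, which cannot be seen and differs every time: 20 mm long in y for teeth 16 mm long, straight-sided. In it the key drops 6 mm, until its foot plate lies on the floor's middle rib. There are no other notches.
- rail_window (a point): Centre of the mouth of the rail's loading window, at the top of the rail, at y = -95 mm of the rail; axes as the rail's. The opening is 56 mm across (x) by 28 mm along (y) and goes down to the running floor, 31 mm below. It joins the slot on its +y side.
- key_handle (a point): Centre of the stop key's wooden handle, a block 22 x 22 mm, 37 mm tall, in line with the stem; 71.5 mm above the underside of the key's teeth: 71.5 mm above the bench at the start, 80.5 with the teeth on the running floor, 74.5 fully home. z up, x along the foot's long side. Key: 0.1 to 0.25 kg, 90 mm tall, stem below the handle 8 mm (x) by 12 mm (y), brass collar at its top.
- key_foot (a point): Middle of the underside of the key's two teeth (its lowest level), straight below the handle. The foot is a plate 48 mm (x) by 20 mm (y), 5 mm thick, with a tooth 6 mm deep, 8 mm (x) by 16 mm (y), under each end, 20 mm either side of the middle. The key's x must lie across the rail, either way round, to go through window and slot.
- tin: Bystander: small red round tin, 45 mm wide, 50 mm tall; origin at the centre of its underside.
- lighter: Bystander: pocket lighter, 24 x 80 x 12 mm, lying; origin at the centre of its underside.
- cutters: Bystander: small pair of purple-handled cutters, 38 x 89 x 9 mm, lying behind the rail; origin at the centre of its underside.
- block: Bystander: small dark file block, 28 x 38 x 51 mm, standing behind the rail; origin at the centre of its underside.
Things that resemble listed ones, but are neither listed nor needed, are in the scene too. Leave any green or red look-alike of the part that bears key_handle alone.

How it is judged:
By the outcome, as a careful person would: the job done as asked, in the order asked, and still so for the second after the job is handed in, with the robot touching nothing.
It also fails if it takes over 64 s, if anything falls off the work surface, if the arm or the gripper's body presses on something with over 40 N, if the wrist force passes 120 N, or if a joint passes its speed limit or range.

## Working session

There is one attempt and no reset: what is moved stays moved. The work goes in short steps, Python scripts to look and compute and a tool call to move; the robot and the scene stay as the last step left them, time stands still between calls to the robot, and variables do not carry over. Pictures are saved under pics/ and viewed, at most 10 in all, crops included, and the job is handed in when it is done.

Besides the shell and the picture viewer there is one more tool, called after "Call:" by a JSON object that holds its "method" and its "body". play_rows: Moves the arm, as the interface text tells. Its arguments: {"type":"object","properties":{"commands":{"type":"array","items":{"type":"array","items":{"type":"number"}}},"grip":{"type":"number"},"force":{"type":"number"}},"required":["commands"]}

```bash
mkdir -p pics; ls; python3 - <<'E'
from workcell import sensors, optics, order, bot
import cv2,numpy as np
s=sensors.read_state();print({k:np.round(v,3).tolist() for k,v in s.items()},bot.grip_point_offset)
for n in("top","side"):
    i=optics.camera_info(n);print(n,i["mtx"].tolist(),(-i["R"].T@i["t"]).round(3),i["R"].round(3).tolist())
    cv2.imwrite(f"pics/{n}0.png",optics.read_camera(n)[:,:,::-1])
E
```

```text
pics
{'time': 0.0, 'q': [1.226, 0.265, 1.605, -0.0, 1.274, -0.037], 'joint_vel': [0.001, 0.001, 0.001, 0.0, -0.001, -0.001], 'joint_torque': [0.002, -51.512, -36.731, -0.0, 0.013, -0.0], 'tool_pos': [0.204, 0.643, 0.23], 'tcp_rot': [-0.482, -3.104, 0.003], 'wrist_force': [1.116, -0.443, -0.77], 'torque': [-0.005, -0.03, -0.006], 'grip_force': 0.0, 'width': 0.998} -0.0187
top [[403.95658333215164, 0.0, 322.48048637815356], [0.0, 403.95658333215164, 206.14641699588879], [0.0, 0.0, 1.0]] [0.514 0.015 0.94 ] [[-0.01, -1.0, 0.027], [-0.998, 0.008, -0.062], [0.062, -0.027, -0.998]]
side [[443.1185385364729, 0.0, 324.37126063960454], [0.0, 443.1185385364729, 199.4133662496805], [0.0, 0.0, 1.0]] [0.575 0.948 0.539] [[-1.0, 0.01, 0.005], [-0.0, 0.426, -0.905], [-0.011, -0.904, -0.426]]
```

View pics/top0.png

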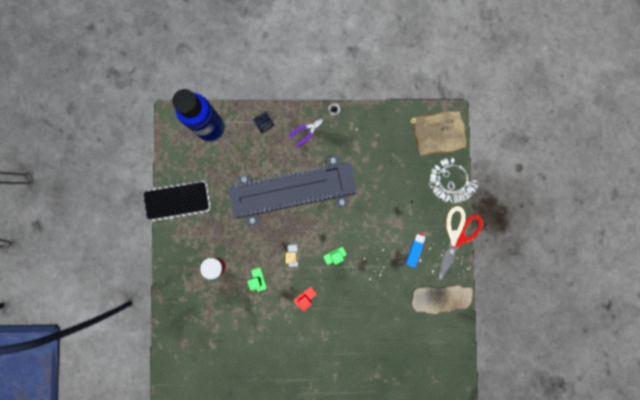

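View pics/side0.png

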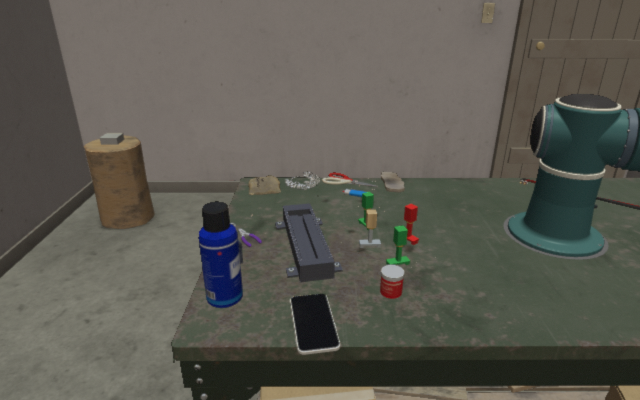

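Candidates: the tan wooden handle on a grey foot at top (291,256) / side (372,218). The look-alikes are green at top (335,256) and (257,280) / side (367,201) and (400,236), and red at top (306,299) / side (411,213). I choose the tan one, as it is the wooden one. Next I measure it and check it in a close crop.

```bash
cat > h.py <<'E'
from workcell import sensors, optics, order, bot
import cv2,numpy as np
from scipy.spatial.transform import Rotation as Rot
def ray(i,p):
    d=i["R"].T@np.linalg.inv(i["mtx"])@np.array([p[0],p[1],1.]);return -i["R"].T@i["t"],d
def onz(i,p,z):
    o,d=ray(i,p);return o+d*(z-o[2])/d[2]
def proj(i,X):
    c=i["R"]@np.asarray(X)+i["t"];u=i["mtx"]@c;return u[:2]/u[2]
def tri(a,pa,b,pb):
    o,d=ray(a,pa);p,e=ray(b,pb);s=np.linalg.lstsq(np.c_[d,-e],p-o,rcond=None)[0]
    return (o+d*s[0]+p+e*s[1])/2,np.linalg.norm(o+d*s[0]-p-e*s[1])
E
python3 - <<'E'
from h import *
T=cv2.imread("pics/top0.png");S=cv2.imread("pics/side0.png");ti=optics.camera_info("top");si=optics.camera_info("side")
def wood(I,x0,x1,y0,y1):
    h=cv2.cvtColor(I,cv2.COLOR_BGR2HSV);m=cv2.inRange(h,(10,60,120),(28,255,255))
    k=np.zeros_like(m);k[y0:y1,x0:x1]=m[y0:y1,x0:x1];q=cv2.moments(k,True);print(cv2.boundingRect(k),q["m00"]);return q["m10"]/q["m00"],q["m01"]/q["m00"]
a=wood(T,275,310,235,275);b=wood(S,358,386,200,250);print(a,b,tri(ti,a,si,b))
for p in((231,200),(237,216),(355,190),(348,164),(340,178),(240,199)):print(p,onz(ti,p,.04).round(3))
c1=cv2.resize(T[150:310,225:365],None,fx=4,fy=4,interpolation=cv2.INTER_CUBIC)[:600,:]
cv2.imwrite("pics/crop.png",c1)
E
```

```text
(285, 252, 12, 12) 129.0
(367, 209, 10, 19) 126.0
(290.14728682170545, 257.14728682170545) (370.7063492063492, 216.83333333333334) (array([0.45962262, 0.06078464, 0.07690431]), np.float64(0.00036681563406357843))
(231, 200) [0.585 0.193 0.04 ]
(237, 216) [0.55 0.18 0.04]
(355, 190) [ 0.606 -0.083  0.04 ]
(348, 164) [ 0.664 -0.068  0.04 ]
(340, 178) [ 0.633 -0.05   0.04 ]
(240, 199) [0.587 0.173 0.04 ]
```

View pics/crop.png

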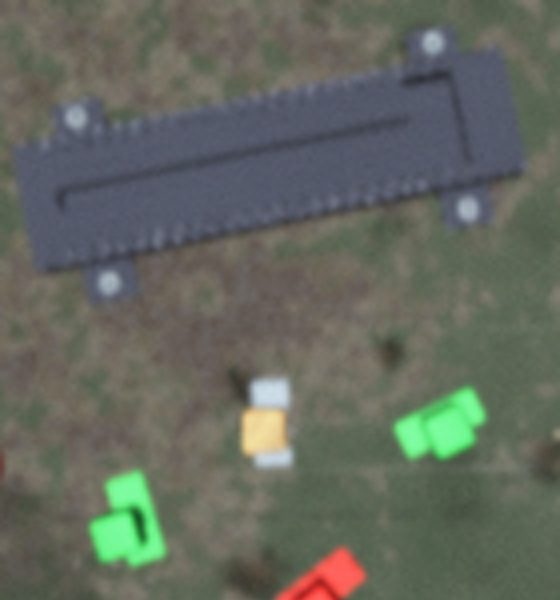

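The crop shows the tan handle at crop (264,431) with its pale foot from (270,385) to (275,462), so this is the wooden key. The rail window is at the right end, around (437,120), and the slot runs left to (62,200). I'll move above them for a wrist view.

Call:
{"method": "play_rows", "body": {"commands": [[-2.3, -2.33, -0.35, 0, 0, 0], [-2.3, -2.33, -0.35, 0, 0, 0], [-2.3, -2.33, -0.35, 0, 0, 0], [-2.3, -2.33, -0.35, 0, 0, 0], [-2.3, -2.33, -0.35, 0, 0, 0]], "grip": 0}}

```text
time: 0.52
tool_pos: [0.279, 0.4957, 0.2482]
tcp_rot: [-0.481, -3.104, 0.002]
wrist_force: [-0.1, 0.1, -0.1]
width: 1.0
grip_force: 0.0
```

Call:
{"method": "play_rows", "body": {"commands": [[-2.3, -2.33, -0.35, 0, 0, 0], [-2.3, -2.33, -0.35, 0, 0, 0], [-2.3, -2.33, -0.35, 0, 0, 0], [-2.3, -2.33, -0.35, 0, 0, 0], [-2.3, -2.33, -0.35, 0, 0, 0]]}}

```text
time: 0.93
tool_pos: [0.3532, 0.3498, 0.2659]
tcp_rot: [-0.481, -3.104, 0.001]
wrist_force: [0.8, -0.9, 0.9]
width: 0.999
grip_force: 0.0
```

Call:
{"method": "play_rows", "body": {"commands": [[-2.3, -2.33, -0.35, 0, 0, 0], [-2.3, -2.33, -0.35, 0, 0, 0], [-2.3, -2.33, -0.35, 0, 0, 0], [-2.3, -2.33, -0.35, 0, 0, 0], [-2.3, -2.33, -0.35, 0, 0, 0]]}}

```text
time: 1.35
tool_pos: [0.4275, 0.204, 0.2836]
tcp_rot: [-0.481, -3.104, 0.0]
wrist_force: [1.4, -0.4, 0.1]
width: 0.999
grip_force: 0.0
```

Call:
{"method": "play_rows", "body": {"commands": [[-2.3, -2.33, -0.35, 0, 0, 0], [-2.3, -2.33, -0.35, 0, 0, 0], [-2.3, -2.33, -0.35, 0, 0, 0], [-2.3, -2.33, -0.35, 0, 0, 0], [-2.3, -2.33, -0.35, 0, 0, 0]]}}

```text
time: 1.77
tool_pos: [0.5018, 0.0582, 0.301]
tcp_rot: [-0.482, -3.104, 0.0]
wrist_force: [0.5, -0.0, -0.0]
width: 0.998
grip_force: 0.0
```

Call:
{"method": "play_rows", "body": {"commands": [[0, 0, 0, 0, 0, -0.08], [0, 0, 0, 0, 0, -0.08], [0, 0, 0, 0, 0, -0.08], [0, 0, 0, 0, 0, -0.08], [0, 0, 0, 0, 0, -0.08]]}}

```text
time: 2.18
tool_pos: [0.5014, 0.0595, 0.3007]
tcp_rot: [0.15, -3.137, 0.0]
wrist_force: [0.6, 0.3, 0.2]
width: 1.003
grip_force: 0.0
```

```bash
python3 - <<'E'
from h import *
s=sensors.read_state();print(s["tool_pos"],s["tcp_rot"],Rot.from_rotvec(s["tcp_rot"]).as_matrix().round(3).tolist(),abs(s["joint_vel"]).max())
i=optics.camera_info("wrist");I=optics.read_camera("wrist");np.savez("w1.npz",I=I,**i)
print((-i["R"].T@i["t"]),i["R"].round(3).tolist(),i["mtx"])
cv2.imwrite("pics/w1.png",I[:,:,::-1])
E
```

```text
[0.50138006 0.05952206 0.30066552] [ 1.50118244e-01 -3.13683840e+00  1.56564293e-05] [[-0.995, -0.095, -0.001], [-0.095, 0.995, -0.0], [0.001, 0.0, -1.0]] 0.9529901474029558
[0.42554776 0.053395   0.44198407] [[-0.096, 0.995, 0.001], [0.95, 0.091, 0.299], [0.297, 0.029, -0.954]] [[291.54301504   0.         319.19707421]
 [  0.         291.54301504 205.16170118]
 [  0.           0.           1.        ]]
```

View pics/w1.png

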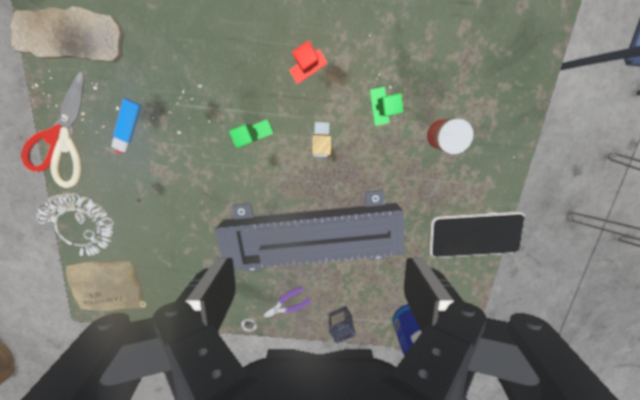

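The wrist view shows the key handle at (321,147) with its foot at (321,129). The window is near (247,250) and the slot runs to (390,236). I'll go lower for a sharper view.

Call:
{"method": "play_rows", "body": {"commands": [[0.6, 0, 2.8, 0, 0, 0], [0.6, 0, 2.8, 0, 0, 0], [0.6, 0, 2.8, 0, 0, 0], [0.6, 0, 2.8, 0, 0, 0], [0.6, 0, 2.8, 0, 0, 0]]}}

```text
time: 2.65
tool_pos: [0.4711, 0.057, 0.1599]
tcp_rot: [0.142, -3.138, 0.0]
wrist_force: [-0.3, -0.3, -0.9]
width: 0.999
grip_force: 0.0
```

Call:
{"method": "play_rows", "body": {"commands": [[0, 0, 0, 0, 0, 0], [0, 0, 0, 0, 0, 0]]}}

```text
time: 2.82
tool_pos: [0.47, 0.0569, 0.1597]
tcp_rot: [0.143, -3.134, 0.0]
wrist_force: [-0.1, 0.0, -0.3]
width: 0.999
grip_force: 0.0
```

```bash
python3 - <<'E'
from h import *
s=sensors.read_state();print(s["tool_pos"],s["tcp_rot"],abs(s["joint_vel"]).max())
i=optics.camera_info("wrist");I=optics.read_camera("wrist")[:,:,::-1].copy();np.savez("w2.npz",I=I,**i)
c=cv2.resize(I[60:360,150:500],None,fx=2,fy=2,interpolation=cv2.INTER_CUBIC)
cv2.imwrite("pics/w2.png",c)
E
```

```text
[0.46997963 0.05693561 0.1596868 ] [ 1.42948962e-01 -3.13379147e+00  1.86590785e-04] 0.07918081790229492
```

View pics/w2.png

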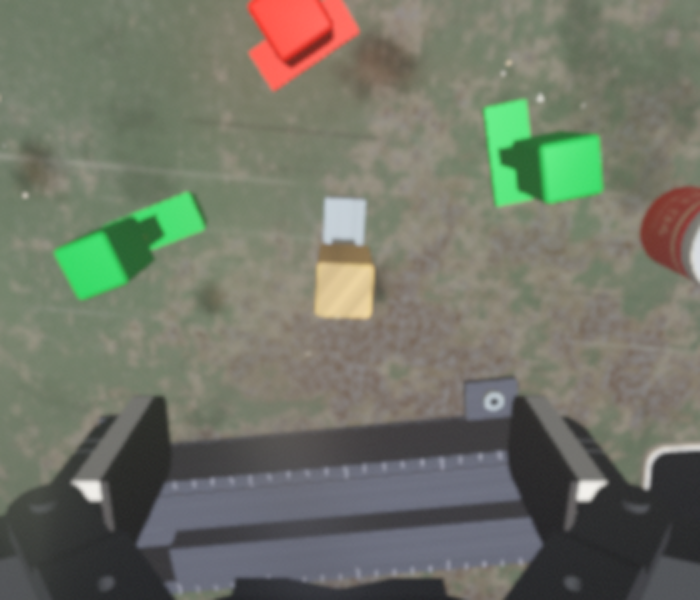

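Close view: wooden handle top at crop (345,290) with its pale foot at (344,220), which confirms the choice. The slot edge runs from (175,533) to (525,503) and the window corner is at (175,533). Next I measure the key's top face and the rail lines.

```bash
python3 - <<'E'
from h import *
d=np.load("w2.npz");I=d["I"]
h=cv2.cvtColor(I,cv2.COLOR_BGR2HSV);m=cv2.inRange(h,(10,60,150),(28,255,255));m[:150]=0;m[250:]=0
n,l,st,c=cv2.connectedComponentsWithStats(m);k=1+st[1:,4].argmax();print(st[k],c[k])
pts=np.argwhere(l==k)[:,::-1].astype(float)
W=np.array([onz(d,p,.09)[:2] for p in pts])
r=cv2.minAreaRect((W*1000).astype(np.float32));print("key top",r,np.degrees(0))
f=lambda u,v:onz(d,(150+(u-.5)/2,60+(v-.5)/2),.04)[:2]
for nm,a,b in(("slot",(175,533),(525,503)),("near",(170,487),(505,455)),("slotfar",(180,549),(530,517)),("far",(180,590),(530,555))):
    A,B=f(*a),f(*b);print(nm,A.round(4),B.round(4),np.degrees(np.arctan2(-(B-A)[0],(B-A)[1])).round(2))
# refined rail in top and w1 : dark-blueish mask minAreaRect at z .04
T=cv2.imread("pics/top0.png");ti=optics.camera_info("top")
h=cv2.cvtColor(T,cv2.COLOR_BGR2HSV);m=cv2.inRange(h,(110,30,40),(130,255,140));m[:140]=0;m[235:]=0;m[:,:222]=0;m[:,365:]=0
m=cv2.morphologyEx(m,cv2.MORPH_CLOSE,np.ones((5,5)));m=cv2.morphologyEx(m,cv2.MORPH_OPEN,np.ones((19,19)))
W=np.array([onz(ti,p,.04)[:2] for p in np.argwhere(m)[:,::-1].astype(float)])
print("rail top cam",cv2.minAreaRect((W*1000).astype(np.float32)),W.mean(0))
# bolts of the four feet (z~.011): pale blobs
E
```

```text
[306 190  32  30 866] [321.62355658 204.65704388]
key top ((459.373046875, 58.97966003417969), (23.040760040283203, 23.096628189086914), 3.36519193649292) 0.0
slot [ 0.619  -0.0166] [0.5831 0.1675] 11.02
near [ 0.5902 -0.0194] [0.5553 0.1519] 11.51
slotfar [ 0.6292 -0.0138] [0.5915 0.1718] 11.47
far [ 0.657  -0.0135] [0.6159 0.1764] 12.21
rail top cam ((607.752685546875, 57.6553955078125), (85.18489074707031, 277.3440856933594), 11.330660820007324) [0.60788338 0.0584134 ]
```

Call:
{"method": "play_rows", "body": {"commands": [[-2.1, -2.1, -0.8, 0, 0, 0], [-2.1, -2.1, -0.8, 0, 0, 0], [-2.1, -2.1, -0.8, 0, 0, 0], [-2.1, -2.1, -0.8, 0, 0, 0], [0, 0, 0, 0, 0, 0]]}}

```text
time: 3.28
tool_pos: [0.5708, -0.0222, 0.1992]
tcp_rot: [-0.14, 3.126, -0.005]
wrist_force: [0.4, -0.3, 1.1]
width: 1.0
grip_force: 0.0
```

Call:
{"method": "play_rows", "body": {"commands": [[0, 0, 0, 0, 0, 0], [0, 0, 0, 0, 0, 0]]}}

```text
time: 3.45
tool_pos: [0.5641, -0.0188, 0.1949]
tcp_rot: [-0.143, 3.136, 0.0]
wrist_force: [-1.1, 0.2, -0.1]
width: 1.004
grip_force: 0.0
```

```bash
python3 - <<'E'
from h import *
s=sensors.read_state();print(s["tool_pos"],s["tcp_rot"],abs(s["joint_vel"]).max())
i=optics.camera_info("wrist");I=optics.read_camera("wrist")[:,:,::-1].copy();np.savez("w3.npz",I=I,**i)
c=cv2.resize(I[130:330,185:450],None,fx=3,fy=3,interpolation=cv2.INTER_CUBIC)
cv2.imwrite("pics/w3.png",c)
E
```

```text
[ 0.56412003 -0.01881053  0.19493899] [-1.43415063e-01  3.13619222e+00  1.49466352e-04] 0.03824009335778923
```

View pics/w3.png

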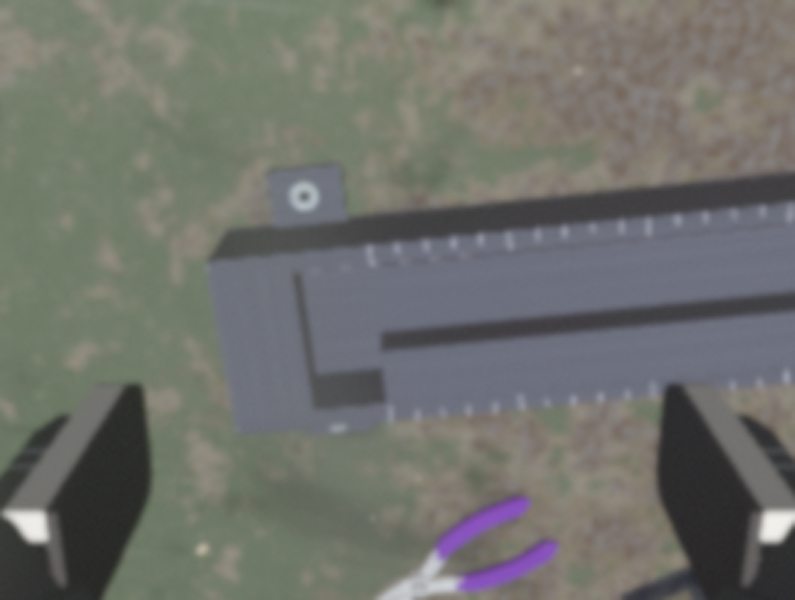

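Clear view of the window in crop pixels: left edge (296,273) to (315,408), far-right corner (384,404), and slot mouth (383,332) to (383,349). The slot continues to (795,292) to (795,310), and the rail end corners are (210,262) and (238,432).

```bash
python3 - <<'E'
from h import *
d=np.load("w3.npz")
f=lambda u,v:onz(d,(185+(u+.5)/3-.5,130+(v+.5)/3-.5),.04)[:2]*1000
P={k:f(*p) for k,p in dict(endN=(210,262),endF=(238,432),winNL=(296,273),winFL=(315,408),winFR=(384,404),s1=(383,332),s2=(383,349),r1=(795,292),r2=(795,310)).items()}
for k,v in P.items():print(k,v.round(1))
S=(P["s1"]+P["s2"])/2;R=(P["r1"]+P["r2"])/2;e=(R-S)/np.linalg.norm(R-S);yaw=np.arctan2(-e[0],e[1]);print("yaw",np.degrees(yaw))
x=np.array([np.cos(yaw),np.sin(yaw)])
O=S+81*e
for k,v in P.items():print(k,((v-O)@x).round(1),((v-O)@e).round(1))
print("centre",O)
E
```

```text
endN [600.9 -84. ]
endF [669.3 -71.6]
winNL [602.3 -53. ]
winFL [656.3 -42.8]
winFR [652.2 -16.8]
s1 [622.6 -19.7]
s2 [629.4 -19.1]
r1 [593.1 128.2]
r2 [600.1 129.8]
yaw 11.210197869320611
endN -37.2 -139.4
endF 32.4 -140.6
winNL -29.8 -109.3
winFL 25.2 -109.8
winFR 26.2 -83.5
s1 -3.4 -80.6
s2 3.4 -81.4
r1 -3.6 70.2
r2 3.6 70.4
centre [610.23691149  60.02498657]
```

Call:
{"method": "play_rows", "body": {"commands": [[0, 0, 0, 0, 0, 0.032], [2.5, 2.1, 1.8, 0, 0, 0], [2.5, 2.1, 1.8, 0, 0, 0], [2.5, 2.1, 1.8, 0, 0, 0], [2.5, 2.1, 1.8, 0, 0, 0]]}}

```text
time: 3.92
tool_pos: [0.4562, 0.0602, 0.1206]
tcp_rot: [0.095, -3.14, -0.0]
wrist_force: [-0.0, 1.1, -0.3]
width: 1.002
grip_force: 0.0
```

Call:
{"method": "play_rows", "body": {"commands": [[0, 0, 0, 0, 0, 0], [0, 0, 0, 0, 0, 0], [0, 0, 0, 0, 0, 0], [0, 0, 0, 0, 0, 0]]}}

```text
time: 4.25
tool_pos: [0.4599, 0.0591, 0.1227]
tcp_rot: [-0.095, 3.137, 0.0]
wrist_force: [0.0, -0.5, 0.1]
width: 1.0
grip_force: 0.0
```

Call:
{"method": "play_rows", "body": {"commands": [[0, 0, 1.8, 0, 0, 0], [0, 0, 1.8, 0, 0, 0], [0, 0, 1.8, 0, 0, 0], [0, 0, 1.7, 0, 0, 0], [0, 0, 0, 0, 0, 0]]}}

```text
time: 4.67
tool_pos: [0.4573, 0.0583, 0.0482]
tcp_rot: [0.093, -3.136, 0.0]
wrist_force: [-1.1, 0.2, 1.0]
width: 1.002
grip_force: 0.0
```

Call:
{"method": "play_rows", "body": {"commands": [[0, 0, 0, 0, 0, 0], [0, 0, 0, 0, 0, 0], [0, 0, 0, 0, 0, 0], [0, 0, 0, 0, 0, 0], [0, 0, 0, 0, 0, 0]], "grip": 1, "force": 30}}

```text
time: 5.08
tool_pos: [0.4593, 0.059, 0.0514]
tcp_rot: [-0.094, 3.138, 0.0]
wrist_force: [-0.3, -0.3, 0.2]
width: 0.296
grip_force: 0.0
```

Call:
{"method": "play_rows", "body": {"commands": [[0, 0, 0, 0, 0, 0], [0, 0, 0, 0, 0, 0], [0, 0, 0, 0, 0, 0], [0, 0, 0, 0, 0, 0], [0, 0, 0, 0, 0, 0]]}}

```text
time: 5.5
tool_pos: [0.4593, 0.0589, 0.0513]
tcp_rot: [-0.095, 3.138, -0.0]
wrist_force: [-0.8, -1.0, 5.5]
width: 0.252
grip_force: 33.7
```

Call:
{"method": "play_rows", "body": {"commands": [[0, 0, -1.0, 0, 0, 0], [0, 0, -2.0, 0, 0, 0], [0, 0, -2.0, 0, 0, 0], [0, 0, -2.0, 0, 0, -0.067], [0, 0, 0, 0, 0, -0.068]]}}

```text
time: 5.92
tool_pos: [0.4609, 0.0593, 0.1245]
tcp_rot: [-0.31, 3.12, 0.0]
wrist_force: [1.3, 1.4, -1.0]
width: 0.254
grip_force: 33.3
```

Call:
{"method": "play_rows", "body": {"commands": [[0, 0, 0, 0, 0, 0], [0, 0, 0, 0, 0, 0], [0, 0, 0, 0, 0, 0], [0, 0, 0, 0, 0, 0]]}}

```text
time: 6.25
tool_pos: [0.4572, 0.0589, 0.1192]
tcp_rot: [0.304, -3.124, -0.0]
wrist_force: [0.7, -0.5, -1.4]
width: 0.252
grip_force: 33.3
```

```bash
cat >> h.py <<'E'
def go(x,y,z=None):
    s=sensors.read_state();M=Rot.from_rotvec(s["tcp_rot"]).as_matrix();p=s["tool_pos"]
    d=M.T@(np.array([x,y,p[2] if z is None else z])-p);print("tool cm",(d*100).round(2),"yaw",np.degrees(np.arctan2(-M[0,1],M[1,1])).round(2),"tilt",M[:,2].round(4),"F",s["wrist_force"].round(1))
E
python3 - <<'E'
from h import *
go(.6266,-.0336)
i=optics.camera_info("wrist");I=optics.read_camera("wrist")[:,:,::-1].copy()
cv2.imwrite("pics/w4.png",I[100:,150:500])
E
```

```text
tool cm [-14.84 -12.35  -0.04] yaw 11.12 tilt [-2.4e-03 -2.0e-04 -1.0e+00] F [ 0.7 -0.5 -1.4]
```

View pics/w4.png

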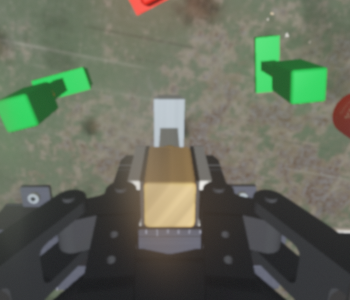

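The handle sits squarely between the pads at (170,187), upright, with the foot showing at (170,115). Now to the window.

Call:
{"method": "play_rows", "body": {"commands": [[-2.5, -2.1, 0, 0, 0, 0], [-2.5, -2.1, 0, 0, 0, 0], [-2.5, -2.1, 0, 0, 0, 0], [-2.5, -2.1, 0, 0, 0, 0], [-2.5, -2.0, 0, 0, 0, 0]]}}

```text
time: 6.72
tool_pos: [0.6019, -0.0197, 0.1193]
tcp_rot: [0.305, -3.125, -0.0]
wrist_force: [0.4, 1.0, -1.1]
width: 0.255
grip_force: 31.4
```

Call:
{"method": "play_rows", "body": {"commands": [[-2.2, -1.9, 0, 0, 0, 0], [0, 0, 0, 0, 0, 0], [0, 0, 0, 0, 0, 0], [0, 0, 0, 0, 0, 0], [0, 0, 0, 0, 0, 0]]}}

```text
time: 7.13
tool_pos: [0.6249, -0.0326, 0.1193]
tcp_rot: [0.306, -3.124, -0.001]
wrist_force: [0.2, 0.4, -1.8]
width: 0.251
grip_force: 31.5
```

```bash
python3 - <<'E'
from h import *
go(.6266,-.0336)
S=optics.read_camera("side")[:,:,::-1];T=optics.read_camera("top")[:,:,::-1]
cv2.imwrite("pics/c5.png",np.hstack([cv2.resize(S[150:290,250:370],None,fx=4,fy=4),cv2.resize(T[120:260,280:360],None,fx=4,fy=4)]))
print((np.array(proj(optics.camera_info("side"),(.6266,-.0336,.04)))-[250,150])*4)
E
```

```text
tool cm [-0.15 -0.13 -0.  ] yaw 11.19 tilt [-2.4e-03  4.0e-04 -1.0e+00] F [ 0.2  0.4 -1.8]
[194.87450835 249.96178251]
```

View pics/c5.png

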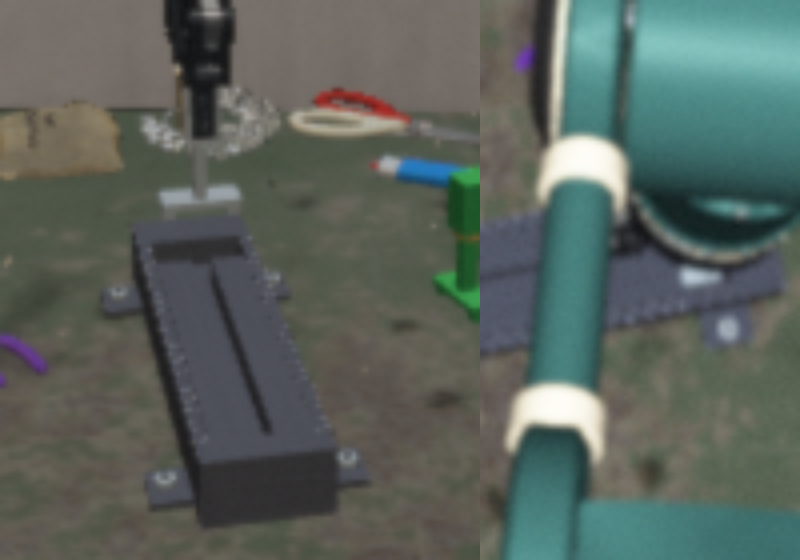

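The side view shows the foot level over the window's line: foot from (160,195) to (241,190), window far edge from (150,245) to (243,240). I'll correct the last 1.5 mm and lower with force checks.

Call:
{"method": "play_rows", "body": {"commands": [[-0.15, -0.1, 0.6, 0, 0, 0], [0, 0, 0.8, 0, 0, 0], [0, 0, 0.6, 0, 0, 0], [0, 0, 0.6, 0, 0, 0], [0, 0, 0.5, 0, 0, 0]]}}

```text
time: 7.65
tool_pos: [0.6273, -0.0337, 0.0879]
tcp_rot: [0.306, -3.125, -0.0]
wrist_force: [-0.4, 0.1, -1.6]
width: 0.254
grip_force: 31.5
```

Call:
{"method": "play_rows", "body": {"commands": [[0, 0, 0.4, 0, 0, 0], [0, 0, 0.4, 0, 0, 0], [0, 0, 0.4, 0, 0, 0], [0, 0, 0, 0, 0, 0]]}}

```text
time: 7.98
tool_pos: [0.6274, -0.0338, 0.0762]
tcp_rot: [0.306, -3.125, -0.0]
wrist_force: [-0.4, -0.3, -2.6]
width: 0.252
grip_force: 31.5
```

Call:
{"method": "play_rows", "body": {"commands": [[0, 0, 0.5, 0, 0, 0], [0, 0, 0.5, 0, 0, 0], [0, 0, 0.3, 0, 0, 0], [0, 0, 0.1, 0, 0, 0], [0, 0, 0, 0, 0, 0]]}}

```text
time: 8.4
tool_pos: [0.6276, -0.0338, 0.0627]
tcp_rot: [0.306, -3.126, -0.0]
wrist_force: [0.6, 0.0, -1.3]
width: 0.249
grip_force: 31.5
```

Call:
{"method": "play_rows", "body": {"commands": [[0, 0, 0.05, 0, 0, 0], [0, 0, 0.05, 0, 0, 0], [0, 0, 0, 0, 0, 0]]}}

```text
time: 8.65
tool_pos: [0.6282, -0.0339, 0.0625]
tcp_rot: [-0.306, 3.126, -0.0]
wrist_force: [0.4, -0.0, -1.5]
width: 0.256
grip_force: 31.5
```

Call:
{"method": "play_rows", "body": {"commands": [[0, 0, 0.05, 0, 0, 0], [0, 0, 0, 0, 0, 0], [0, 0, 0, 0, 0, 0]]}}

```text
time: 8.9
tool_pos: [0.6281, -0.0339, 0.0619]
tcp_rot: [-0.306, 3.126, -0.0]
wrist_force: [-0.2, 0.5, -1.4]
width: 0.25
grip_force: 31.5
```

Call:
{"method": "play_rows", "body": {"commands": [[0, 0, 0.05, 0, 0, 0], [0, 0, 0, 0, 0, 0], [0, 0, 0, 0, 0, 0]]}}

```text
time: 9.15
tool_pos: [0.628, -0.0338, 0.0613]
tcp_rot: [0.306, -3.127, 0.0]
wrist_force: [-0.6, 0.2, -2.3]
width: 0.251
grip_force: 31.5
```

Call:
{"method": "play_rows", "body": {"commands": [[0.1, 0, 0.05, 0, 0, 0], [0, 0, 0, 0, 0, 0], [0, 0, 0, 0, 0, 0]]}}

```text
time: 9.4
tool_pos: [0.6269, -0.034, 0.0607]
tcp_rot: [0.306, -3.126, -0.0]
wrist_force: [0.4, 0.6, -1.8]
width: 0.254
grip_force: 31.5
```

Call:
{"method": "play_rows", "body": {"commands": [[0, 0, 0.05, 0, 0, 0], [0, 0, 0, 0, 0, 0], [0, 0, 0, 0, 0, 0]]}}

```text
time: 9.65
tool_pos: [0.6272, -0.0341, 0.0605]
tcp_rot: [-0.306, 3.126, -0.0]
wrist_force: [-0.4, 0.3, -0.2]
width: 0.254
grip_force: 31.5
```

Call:
{"method": "play_rows", "body": {"commands": [[0, 0, 0.05, 0, 0, 0], [0, 0, 0, 0, 0, 0], [0, 0, 0, 0, 0, 0]]}}

```text
time: 9.9
tool_pos: [0.6272, -0.0341, 0.0604]
tcp_rot: [-0.306, 3.126, -0.0]
wrist_force: [-3.2, -0.1, 5.0]
width: 0.253
grip_force: 32.2
```

Call:
{"method": "play_rows", "body": {"commands": [[0, 0, -0.02, 0, 0, 0], [0, 0.2, 0, 0, 0, 0], [0, 0.2, 0, 0, 0, 0]]}}

```text
time: 10.15
tool_pos: [0.6272, -0.0308, 0.0604]
tcp_rot: [-0.306, 3.125, -0.002]
wrist_force: [1.1, -1.6, 2.6]
width: 0.255
grip_force: 32.1
```

Call:
{"method": "play_rows", "body": {"commands": [[0, 0.2, 0, 0, 0, 0], [0, 0.2, 0, 0, 0, 0], [0, 0.2, 0, 0, 0, 0]]}}

```text
time: 10.4
tool_pos: [0.6259, -0.0242, 0.0604]
tcp_rot: [-0.306, 3.125, -0.001]
wrist_force: [0.2, -1.0, 3.4]
width: 0.252
grip_force: 32.1
```

Call:
{"method": "play_rows", "body": {"commands": [[0, 0.2, 0, 0, 0, 0], [0, 0.2, 0, 0, 0, 0], [0, 0.2, 0, 0, 0, 0]]}}

```text
time: 10.65
tool_pos: [0.6244, -0.0182, 0.0604]
tcp_rot: [-0.306, 3.126, -0.0]
wrist_force: [1.1, -2.6, 3.2]
width: 0.254
grip_force: 32.2
```

Call:
{"method": "play_rows", "body": {"commands": [[0, 0.2, -0.01, 0, 0, 0], [0, 0.2, 0, 0, 0, 0], [0, 0.2, 0, 0, 0, 0], [0, 0.2, 0, 0, 0, 0]]}}

```text
time: 10.98
tool_pos: [0.6227, -0.0107, 0.0604]
tcp_rot: [-0.306, 3.126, -0.001]
wrist_force: [2.1, -4.2, 5.1]
width: 0.254
grip_force: 32.6
```

Call:
{"method": "play_rows", "body": {"commands": [[0, 0.2, 0, 0, 0, 0], [0, 0.2, 0, 0, 0, 0], [0, 0.2, 0, 0, 0, 0], [0, 0.2, 0, 0, 0, 0], [0, 0.2, 0, 0, 0, 0]]}}

```text
time: 11.4
tool_pos: [0.6208, -0.0009, 0.0604]
tcp_rot: [-0.306, 3.126, -0.001]
wrist_force: [0.9, -4.2, 5.6]
width: 0.255
grip_force: 32.6
```

Call:
{"method": "play_rows", "body": {"commands": [[0, 0.2, 0, 0, 0, 0], [0, 0.2, 0, 0, 0, 0], [0, 0.2, 0, 0, 0, 0], [0, 0.2, 0, 0, 0, 0], [0, 0.2, 0, 0, 0, 0]]}}

```text
time: 11.82
tool_pos: [0.6188, 0.0089, 0.0604]
tcp_rot: [-0.306, 3.126, -0.001]
wrist_force: [0.1, -4.5, 4.8]
width: 0.254
grip_force: 32.6
```

```bash
python3 - <<'E'
from h import *
s=sensors.read_state();p=s["tool_pos"][:2]-[.6081,.0596];a=np.radians(11.2);print((p@[np.cos(a),np.sin(a)])*1000,(p@[-np.sin(a),np.cos(a)])*1000);go(.6081,.0596)
E
```

```text
0.6806721726770344 -51.81477905120005
tool cm [ 0.07  5.18 -0.  ] yaw 11.18 tilt [ 7.e-04 -5.e-04 -1.e+00] F [ 0.1 -4.5  4.8]
```

Call:
{"method": "play_rows", "body": {"commands": [[0, 0.2, -0.01, 0, 0, 0], [0, 0.2, -0.01, 0, 0, 0], [0, 0.2, 0, 0, 0, 0], [0, 0.2, 0, 0, 0, 0]]}}

```text
time: 12.15
tool_pos: [0.617, 0.017, 0.0604]
tcp_rot: [-0.306, 3.127, -0.0]
wrist_force: [1.1, -4.3, 5.6]
width: 0.255
grip_force: 32.6
```

Call:
{"method": "play_rows", "body": {"commands": [[0, 0.2, 0, 0, 0, 0], [0, 0.1, 0, 0, 0, 0], [0, 0.1, 0, 0, 0, 0]]}}

```text
time: 12.4
tool_pos: [0.6162, 0.021, 0.0603]
tcp_rot: [-0.306, 3.127, -0.0]
wrist_force: [0.7, -4.2, 5.5]
width: 0.257
grip_force: 32.6
```

Call:
{"method": "play_rows", "body": {"commands": [[0, 0.1, -0.02, 0, 0, 0], [0, 0.1, -0.01, 0, 0, 0], [0, 0, 0, 0, 0, 0]]}}

```text
time: 12.65
tool_pos: [0.6156, 0.0233, 0.0604]
tcp_rot: [0.306, -3.126, -0.001]
wrist_force: [1.2, -1.9, 3.7]
width: 0.252
grip_force: 32.4
```

Call:
{"method": "play_rows", "body": {"commands": [[0, 0.1, 0, 0, 0, 0], [0, 0.1, 0, 0, 0, 0], [0, 0.1, 0, 0, 0, 0]]}}

```text
time: 12.9
tool_pos: [0.615, 0.0258, 0.0604]
tcp_rot: [0.306, -3.126, -0.0]
wrist_force: [0.4, -3.3, 4.1]
width: 0.256
grip_force: 32.3
```

Call:
{"method": "play_rows", "body": {"commands": [[0, 0.1, -0.02, 0, 0, 0], [0, 0.1, 0, 0, 0, 0], [0, 0.1, 0, 0, 0, 0]]}}

```text
time: 13.15
tool_pos: [0.6142, 0.0289, 0.0604]
tcp_rot: [0.306, -3.126, -0.0]
wrist_force: [1.1, -2.3, 2.7]
width: 0.255
grip_force: 32.1
```

Call:
{"method": "play_rows", "body": {"commands": [[0, 0.1, 0, 0, 0, 0], [0, 0.1, 0, 0, 0, 0], [0, 0.1, 0, 0, 0, 0]]}}

```text
time: 13.4
tool_pos: [0.6136, 0.0319, 0.0605]
tcp_rot: [0.306, -3.126, -0.0]
wrist_force: [0.3, -1.5, 1.3]
width: 0.251
grip_force: 32.0
```

Call:
{"method": "play_rows", "body": {"commands": [[0, 0.1, 0, 0, 0, 0], [0, 0.1, 0, 0, 0, 0], [0, 0.1, 0, 0, 0, 0]]}}

```text
time: 13.65
tool_pos: [0.6131, 0.0348, 0.0605]
tcp_rot: [0.306, -3.126, -0.0]
wrist_force: [0.9, -0.7, 0.9]
width: 0.25
grip_force: 31.9
```

Call:
{"method": "play_rows", "body": {"commands": [[0, 0.1, 0.01, 0, 0, 0], [0, 0.1, 0, 0, 0, 0], [0, 0.1, 0, 0, 0, 0]]}}

```text
time: 13.9
tool_pos: [0.6126, 0.0378, 0.0605]
tcp_rot: [0.306, -3.126, -0.0]
wrist_force: [-0.3, -1.5, 0.3]
width: 0.252
grip_force: 31.8
```

Call:
{"method": "play_rows", "body": {"commands": [[0, 0.1, 0, 0, 0, 0], [0, 0.1, 0, 0, 0, 0], [0, 0.1, 0, 0, 0, 0]]}}

```text
time: 14.15
tool_pos: [0.6121, 0.0407, 0.0605]
tcp_rot: [0.306, -3.126, -0.0]
wrist_force: [0.2, -0.5, -0.5]
width: 0.258
grip_force: 31.7
```

Call:
{"method": "play_rows", "body": {"commands": [[0, 0.1, 0, 0, 0, 0], [0, 0.1, 0, 0, 0, 0], [0, 0.1, 0, 0, 0, 0]]}}

```text
time: 14.4
tool_pos: [0.6115, 0.0436, 0.0605]
tcp_rot: [0.306, -3.126, -0.0]
wrist_force: [0.5, -1.1, -0.7]
width: 0.253
grip_force: 31.6
```

Call:
{"method": "play_rows", "body": {"commands": [[0, 0, 0.02, 0, 0, 0], [0, 0, 0.01, 0, 0, 0], [0, 0, 0, 0, 0, 0]]}}

```text
time: 14.65
tool_pos: [0.6115, 0.0437, 0.0604]
tcp_rot: [0.306, -3.126, -0.001]
wrist_force: [-0.9, 1.3, 0.9]
width: 0.249
grip_force: 31.8
```

Call:
{"method": "play_rows", "body": {"commands": [[0, 0.1, 0, 0, 0, 0], [0, 0.1, 0, 0, 0, 0], [0, 0.1, 0, 0, 0, 0]]}}

```text
time: 14.9
tool_pos: [0.6114, 0.0462, 0.0604]
tcp_rot: [-0.306, 3.126, -0.001]
wrist_force: [-0.6, -1.2, 0.0]
width: 0.249
grip_force: 31.8
```

Call:
{"method": "play_rows", "body": {"commands": [[0, 0.1, 0, 0, 0, 0], [0, 0.1, 0, 0, 0, 0], [0, 0.1, 0, 0, 0, 0]]}}

```text
time: 15.15
tool_pos: [0.6108, 0.0494, 0.0605]
tcp_rot: [-0.306, 3.126, -0.0]
wrist_force: [0.6, -1.2, 0.8]
width: 0.251
grip_force: 31.8
```

Call:
{"method": "play_rows", "body": {"commands": [[0, 0.1, 0.02, 0, 0, 0], [0, 0.1, 0, 0, 0, 0], [0, 0.1, 0, 0, 0, 0]]}}

```text
time: 15.4
tool_pos: [0.6103, 0.0522, 0.0604]
tcp_rot: [-0.306, 3.126, -0.0]
wrist_force: [-0.0, -1.7, 1.0]
width: 0.249
grip_force: 31.9
```

Call:
{"method": "play_rows", "body": {"commands": [[0, 0.1, 0.01, 0, 0, 0], [0, 0.1, 0, 0, 0, 0], [0, 0.1, 0, 0, 0, 0]]}}

```text
time: 15.65
tool_pos: [0.6098, 0.0552, 0.0604]
tcp_rot: [-0.306, 3.126, -0.0]
wrist_force: [0.8, -3.0, 1.6]
width: 0.254
grip_force: 32.1
```

Call:
{"method": "play_rows", "body": {"commands": [[0, 0.1, 0.01, 0, 0, 0], [0, 0.1, 0, 0, 0, 0], [0, 0.1, 0, 0, 0, 0]]}}

```text
time: 15.9
tool_pos: [0.6093, 0.0581, 0.0604]
tcp_rot: [-0.306, 3.126, -0.001]
wrist_force: [-0.4, -1.8, 4.7]
width: 0.254
grip_force: 32.3
```

Call:
{"method": "play_rows", "body": {"commands": [[0, 0.1, -0.01, 0, 0, 0], [0, 0.1, 0, 0, 0, 0], [0, 0.1, 0, 0, 0, 0]]}}

```text
time: 16.15
tool_pos: [0.6086, 0.0611, 0.0604]
tcp_rot: [-0.306, 3.126, -0.0]
wrist_force: [1.1, -3.1, 3.7]
width: 0.255
grip_force: 32.3
```

Call:
{"method": "play_rows", "body": {"commands": [[0, 0.1, 0, 0, 0, 0], [0, 0.1, 0, 0, 0, 0], [0, 0.1, 0, 0, 0, 0]]}}

```text
time: 16.4
tool_pos: [0.6079, 0.0643, 0.0604]
tcp_rot: [-0.306, 3.126, 0.0]
wrist_force: [0.3, -2.2, 5.1]
width: 0.252
grip_force: 32.4
```

Call:
{"method": "play_rows", "body": {"commands": [[0, 0.1, 0, 0, 0, 0], [0, 0.1, 0, 0, 0, 0], [0, 0.1, 0, 0, 0, 0]]}}

```text
time: 16.65
tool_pos: [0.6073, 0.0674, 0.0603]
tcp_rot: [-0.306, 3.126, 0.001]
wrist_force: [0.7, -1.2, 5.0]
width: 0.254
grip_force: 32.5
```

Call:
{"method": "play_rows", "body": {"commands": [[0, 0.1, -0.02, 0, 0, 0], [0, 0.1, -0.01, 0, 0, 0], [0, 0.1, 0, 0, 0, 0]]}}

```text
time: 16.9
tool_pos: [0.6064, 0.0702, 0.0603]
tcp_rot: [0.306, -3.127, -0.0]
wrist_force: [1.3, -2.0, 4.2]
width: 0.256
grip_force: 32.4
```

Call:
{"method": "play_rows", "body": {"commands": [[0, 0.1, 0, 0, 0, 0], [0, 0.1, 0, 0, 0, 0], [0, 0.1, 0, 0, 0, 0]]}}

```text
time: 17.15
tool_pos: [0.6057, 0.0731, 0.0603]
tcp_rot: [0.306, -3.126, -0.0]
wrist_force: [0.3, -2.6, 4.3]
width: 0.256
grip_force: 32.2
```

Call:
{"method": "play_rows", "body": {"commands": [[0, 0.1, 0, 0, 0, 0], [0, 0.1, 0, 0, 0, 0], [0, 0.1, 0, 0, 0, 0]]}}

```text
time: 17.4
tool_pos: [0.6048, 0.0759, 0.0599]
tcp_rot: [0.306, -3.126, -0.0]
wrist_force: [0.0, -0.8, -1.6]
width: 0.255
grip_force: 31.5
```

The key dropped: Fz fell to weight only and z fell 0.4 mm at y≈0.076. I'll lower it here gently.

Call:
{"method": "play_rows", "body": {"commands": [[0, 0.05, 0.05, 0, 0, 0], [0, 0, 0.05, 0, 0, 0], [0, 0, 0, 0, 0, 0]]}}

```text
time: 17.65
tool_pos: [0.6038, 0.0766, 0.0579]
tcp_rot: [0.306, -3.124, -0.001]
wrist_force: [0.6, -0.7, -1.8]
width: 0.254
grip_force: 31.5
```

Call:
{"method": "play_rows", "body": {"commands": [[0, 0, 0.05, 0, 0, 0], [0, 0, 0.05, 0, 0, 0], [0, 0, 0, 0, 0, 0]]}}

```text
time: 17.9
tool_pos: [0.6049, 0.0763, 0.0579]
tcp_rot: [0.306, -3.126, -0.0]
wrist_force: [-0.2, -0.3, -1.9]
width: 0.256
grip_force: 31.5
```

Call:
{"method": "play_rows", "body": {"commands": [[0, 0, 0.05, 0, 0, 0], [0, 0, 0.05, 0, 0, 0], [0, 0, 0.05, 0, 0, 0], [0, 0, 0, 0, 0, 0]]}}

```text
time: 18.23
tool_pos: [0.6052, 0.0763, 0.0567]
tcp_rot: [0.306, -3.126, -0.0]
wrist_force: [-0.0, -0.4, -2.9]
width: 0.253
grip_force: 31.5
```

Call:
{"method": "play_rows", "body": {"commands": [[0, 0, 0.05, 0, 0, 0], [0, 0, 0.05, 0, 0, 0], [0, 0, 0, 0, 0, 0]]}}

```text
time: 18.48
tool_pos: [0.6052, 0.0763, 0.0558]
tcp_rot: [0.306, -3.126, -0.0]
wrist_force: [-0.5, -0.8, -2.2]
width: 0.254
grip_force: 31.5
```

Call:
{"method": "play_rows", "body": {"commands": [[0, 0, 0.04, 0, 0, 0], [0, 0, 0, 0, 0, 0], [0, 0, 0, 0, 0, 0]]}}

```text
time: 18.73
tool_pos: [0.6053, 0.0763, 0.0555]
tcp_rot: [0.306, -3.127, 0.0]
wrist_force: [0.4, -0.3, -2.1]
width: 0.253
grip_force: 31.5
```

Call:
{"method": "play_rows", "body": {"commands": [[0, 0, 0.05, 0, 0, 0], [0, 0, 0, 0, 0, 0], [0, 0, 0, 0, 0, 0]]}}

```text
time: 18.98
tool_pos: [0.6052, 0.0763, 0.0549]
tcp_rot: [0.306, -3.126, 0.0]
wrist_force: [0.3, -0.6, -1.5]
width: 0.25
grip_force: 31.5
```

Call:
{"method": "play_rows", "body": {"commands": [[0, 0, 0.05, 0, 0, 0], [0, 0, 0, 0, 0, 0], [0, 0, 0, 0, 0, 0]]}}

```text
time: 19.23
tool_pos: [0.6053, 0.0763, 0.0545]
tcp_rot: [-0.306, 3.127, -0.0]
wrist_force: [0.2, 1.1, -1.7]
width: 0.251
grip_force: 31.5
```

Call:
{"method": "play_rows", "body": {"commands": [[0, 0, 0.03, 0, 0, 0], [0, 0, 0, 0, 0, 0], [0, 0, 0, 0, 0, 0]]}}

```text
time: 19.48
tool_pos: [0.6053, 0.0763, 0.0544]
tcp_rot: [-0.306, 3.127, 0.0]
wrist_force: [-1.6, 0.8, 0.6]
width: 0.253
grip_force: 31.7
```

It sits at home: contact at z=0.0544, exactly 6.0 mm below the running contact. Release.

Call:
{"method": "play_rows", "body": {"commands": [[0, 0, 0, 0, 0, 0], [0, 0, 0, 0, 0, 0], [0, 0, 0, 0, 0, 0], [0, 0, 0, 0, 0, 0], [0, 0, 0, 0, 0, 0]], "grip": 0.3}}

```text
time: 19.9
tool_pos: [0.6054, 0.0763, 0.0543]
tcp_rot: [-0.306, 3.126, -0.0]
wrist_force: [0.4, 0.1, -0.0]
width: 0.701
grip_force: 0.0
```

Call:
{"method": "play_rows", "body": {"commands": [[0, 0, 0, 0, 0, 0], [0, 0, 0, 0, 0, 0], [0, 0, 0, 0, 0, 0], [0, 0, 0, 0, 0, 0], [0, 0, 0, 0, 0, 0]]}}

```text
time: 20.32
tool_pos: [0.6052, 0.0763, 0.0541]
tcp_rot: [0.306, -3.127, 0.0]
wrist_force: [-0.6, -0.4, -0.4]
width: 0.704
grip_force: 0.0
```

Call:
{"method": "play_rows", "body": {"commands": [[0, 0, -1.0, 0, 0, 0], [0, 0, -2.5, 0, 0, 0], [0, 0, -2.5, 0, 0, 0], [0, 0, -2.5, 0, 0, 0], [0, 0, -2.5, 0, 0, 0]]}}

```text
time: 20.73
tool_pos: [0.6052, 0.0763, 0.166]
tcp_rot: [-0.306, 3.126, -0.0]
wrist_force: [0.3, -0.5, 1.8]
width: 0.696
grip_force: 0.0
```

Call:
{"method": "play_rows", "body": {"commands": [[2.0, 0, -2.0, 0, 0, 0], [3.0, 0, -1.0, 0, 0, 0], [3.0, 0, 0, 0, 0, 0], [0, 0, 0, 0, 0, 0], [0, 0, 0, 0, 0, 0]]}}

```text
time: 21.15
tool_pos: [0.5258, 0.0606, 0.1951]
tcp_rot: [-0.306, 3.125, 0.0]
wrist_force: [0.8, 0.5, 1.2]
width: 0.703
grip_force: 0.0
```

```bash
python3 - <<'E'
from h import *
si=optics.camera_info("side");wi=optics.camera_info("wrist")
W=optics.read_camera("wrist")[:,:,::-1].copy();S=optics.read_camera("side")[:,:,::-1].copy()
def wood(I,i,X):
    u,v=proj(i,X).astype(int);h=cv2.cvtColor(I,cv2.COLOR_BGR2HSV);m=cv2.inRange(h,(10,60,100),(28,255,255));k=np.zeros_like(m);k[v-35:v+35,u-35:u+35]=m[v-35:v+35,u-35:u+35]
    q=cv2.moments(k,True);print(proj(i,X),cv2.boundingRect(k));return q["m10"]/q["m00"],q["m01"]/q["m00"]
X=(.6053,.0763,.0745);print("side",wood(S,si,X),"pred top/bottom",proj(si,(.6053,.0763,.093)),proj(si,(.6053,.0763,.056)))
u,v=proj(si,X).astype(int)
a=cv2.resize(S[v-70:v+70,u-60:u+60],(480,560));
u,v=proj(wi,X).astype(int);print(u,v)
b=cv2.resize(W[120:400,160:480][:, :],(320,280))
b=cv2.copyMakeBorder(b,0,280,0,0,cv2.BORDER_CONSTANT);cv2.imwrite("pics/f.png",np.hstack([a,b]))
E
```

```text
[305.90707941 221.03664238] (270, 186, 42, 46)
side (298.0156862745098, 212.6156862745098) pred top/bottom [305.79944214 213.62920301] [306.01300812 228.32650156]
317 275
```

View pics/f.png

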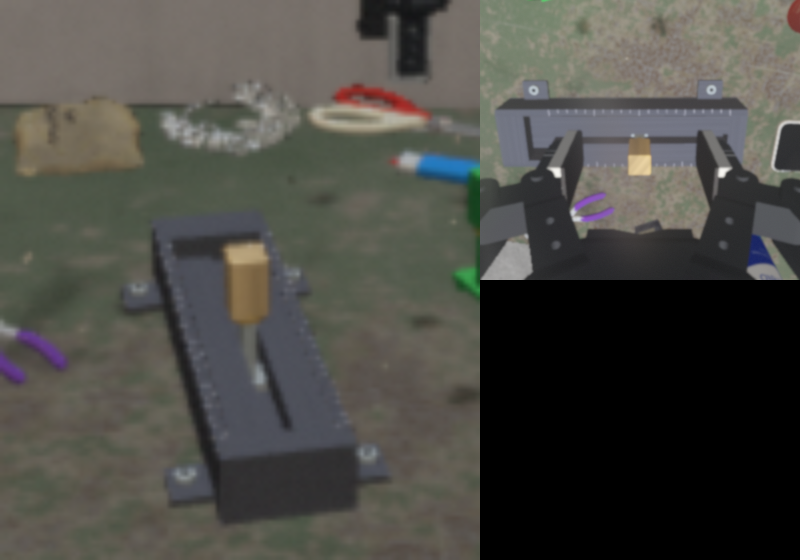

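The final views show the key standing upright in the slot with its handle at (247,283), and the foot plate visible down in the slot at (258,378). Its height matches fully home, the gripper is clear, and the cutters visible in the crops haven't moved. Handing in.

```bash
python3 -c "
from workcell import order
print(order.finish_job())"
```

```text
the job is handed in; nothing more can be done
None
```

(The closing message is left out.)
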